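Cap the canister, then lift the treated buckle in the tongs

ROBOT

A 6-joint arm with a two-finger parallel gripper is mounted at the origin on the work surface. World frame = base frame: x ahead of the robot, y to its left, z up, the work surface at z = 0. Lengths are in m, angles in degrees, forces in N, time in s.
With the tool pointing down it reaches from about 0.375 to 0.9 m from the base axis. Payload 3.1 kg.
Tool frame: the origin (TCP) lies on the centre line of the jaws, within the pads' length; the fingertips stand 25 mm ahead of it and the grasp point (between the pads) lies 6 mm ahead of it; z points along the fingers, y is the line along which they close (so a half turn about z gives the same grasp; the last joint's range is limited). The gripper opens to 87 mm and grips with 3 to 60 N. Pads are 19 mm wide; open, the fingers measure 117 mm over their backs; the gripper's body (75 mm by 190 mm) begins 51 mm behind the grasp point.
Start: joints at [-80.93, 30.224, 82.088, -0, 67.689, -10.227], TCP at [0.207, -0.59, 0.248] pointing down, gripper open.
Joint ranges: [-176.69, 176.69], [-43.24, 126.21], [12.49, 139.97], [-82, 262], [0, 151.66], [-163.58, 163.58]. Speed limits (degrees/s): [159.86, 159.86, 180, 180, 180, 180].

INTERFACE

Orientations are given as a 3x3 rotation matrix whose columns are the frame's x, y, z axes.
In Python, from rig import * gives the robot as it stands.
- The arm moves only by the tool step_arm, never from a script. Its argument "steps" is a list of rows, each a list of 7 numbers: the shift along the tool's x, y, z normalised to -1 to 1, where 1 is 0.3 m, then the turn, a rotation vector about the tool's x, y, z normalised to -1 to 1, where 1 is 45 degrees, then the gripper's target within -1 to 1 (shut at 1, half-way at 0, fully open at -1). A call has 1 to 8 rows; each row is the pose to reach, as a shift and turn from the pose commanded when the call began, along the tool's axes at that moment; what a row does not reach only later rows make up. A row lasts 1/12 s, in which the tool goes at most 41.7 mm and 7.16 degrees, less where a joint would pass 70% of its speed; a pose out of reach is approached as far as the arm can. A call with a number of a shift or a turn outside -1 to 1 is refused whole. A call with a gripper value outside its range is refused whole. The fingers move at their own pace and stop on an object; the grip force is fixed at half the most. Time passes only in rows, so rows that repeat a pose let the fingers close. It gives the time, the measured TCP pose, the force, the opening and the grip force at its end, in the units of the state.
- read_state(): the state, without advancing time (a new reading comes with each control period).
- capture(name): name is "side" or "top"; returns a dict with "image" (400x640x3 uint8, red, green, blue), "vertical_fov" (degrees; the focal length in pixels is half the picture's height over the tangent of half this angle, whatever the lens; pixels are square), "cx", "cy" (the principal point, pixels), "world_from_camera" (4x4, takes a point from camera to world coordinates). Camera axes: x right, y down, z forward; pixel columns grow to the right and rows downward; lengths in m; the calibration is good to about 2 mm. A picture is of the moment at which its call begins. There is no depth.
- hand_in(): hands the job in; it is judged then, once.
The state is a dict: "time_s": time; "joint_positions": joint angles; "qvel": joint speeds; "tau": joint torques, N m; "position": TCP position; "tcp_rot": TCP orientation; "force": force on the tool from outside, world axes, zero at the start; "moment": the same for the moment, N m; "opening": opening from 0.0 (shut) to 1.0 (fully open); "grasp_force": force on a finger pad.
Only numpy, scipy, OpenCV 4.12 (cv2) and the standard library are available. Lean on these libraries where they do the work, as an engineer would, in place of code of your own. Each camera call takes 0.05 s, during which the arm holds its last target. There are 200 camera calls.

TASK

The blue snowshoe buckle has just been treated from the steel canister: first press the canister's black cap down until it is fully home, then take hold of the kitchen tongs, close their tips on the blue buckle and lift it, keeping your own fingers off that buckle. Finish while still holding it motionless in the closed tongs, the buckle more than 15 cm above the bench with nothing else supporting it; leave the orange buckle and everything else on the bench where it is.

Things in the scene. Friction and masses are not known exactly. Their poses are not given: they have to be found in the camera images.
- canister_cap (a joint): how far the cap has been pushed down its neck, m: starts between 0 and 0.004, fully home at 0.010. It slides straight down against about 6 N of friction and stays where it is left.
- cap_top (a point): centre of the top face of the black ribbed push-on cap with a grey disc on top (64 mm across, 22 mm high) on a steel canister 84 mm across, which is fixed to the bench. Cap top is 103 mm above the bench when unpressed (joint 0), 93 mm when home; an orange collar shows under the cap, and less of it when the cap is home.
- tongs: steel kitchen tongs, black grips, red tips, lying on their side, sprung open, 120 g, balanced at the grips. Origin: at the bench face, on the centre line, midway along the grips. x points along the tongs to the tips (they end 130 mm ahead; the tail 150 mm behind), y across (closing direction), z up. The arms' pivots are 110 mm behind the origin, 16 mm either side.
- tongs_grip (a point): (0, 0, 16 mm) in the tongs' frame: midway between the black grips, half-way up. Grips: upright panels 56 mm long (x), 32 mm high; width over both 62 mm sprung open, 40 mm when closed on the buckle (arms then parallel). Squeeze them along y to close the tips. Held at 54 mm the springs push back with about 9 N (12 N closed on the buckle), enough to carry the tongs.
- tongs_tip (a point): (112, 0, 12 mm) in the tongs' frame: midway between the red tips, half-way up. Each tip is a pad 36 mm long (x), 24 mm high; the gap between them is about 74 mm sprung open, 58 mm with the grips held at 54 mm, 28 mm with the arms parallel. Tips move twice as far as the grips.
- tongs_left (a joint): angle by which the left arm (and, linked, the right arm) is closed, rad: 0 sprung open, about 0.10 closed on the buckle, 0.158 fully shut with nothing between the tips.
- blue_buckle_center (a point): centre (half-way up, 10 mm above its underside) of the loose blue plastic buckle, 56 mm long (its x), 28 mm wide (its y, two flat side walls, where the tongs close), 20 mm high, about 35 g, lying flat on the bench. This point's axes are the buckle's.
- blue_buckle: the same blue buckle; origin at the centre of its underside.
- orange_buckle_center (a point): centre of an identical orange buckle, to be left alone; blue and orange may swap places.
- ice_pick_handle: aluminium ice pick handle lying at the back, 26 mm thick, 165 mm long; leave it.
- wood_block: wooden block 90 x 60 x 45 mm high at the back; leave it.
- mug: blue mug, 80 mm across, 90 mm high; leave it.
- wax_tin: flat brass-coloured tin with a white lid, 70 mm across, 30 mm high; leave it.

How it is judged:
By the outcome, as a careful person would: the job done as asked, in the order asked, and still so for the second after the job is handed in, while the arm keeps its last pose, push and grip.
It also fails if it takes over 66 s, if anything falls off the work surface, if the arm or the gripper's body presses on something with over 40 N, if the wrist force passes 120 N, or if a joint passes its speed limit or range.

## Working session

There is one attempt and no reset: what is moved stays moved. The work goes in short steps, Python scripts to look and compute and a tool call to move; the robot and the scene stay as the last step left them, time stands still between calls to the robot, and variables do not carry over. Pictures are saved under pics/ and viewed, at most 10 in all, crops included, and the job is handed in when it is done.

Besides the shell and the picture viewer there is one more tool, called after "Request:" as name([rows], argument=value, ...), one row to a line, values as JSON. step_arm: Moves the arm, as the interface text tells. Scaled input: -1 to 1 covers 0.3 m each way for a shift and 45 degrees each way for a turn. Its arguments: {"type":"object","properties":{"steps":{"type":"array"}},"required":["steps"]}

```bash
mkdir -p pics; ls; python3 - <<'E'
from rig import *
import cv2,numpy as np,pickle
s=read_state(); print({k:np.round(v,3).tolist() for k,v in s.items()})
d={}
for n in ("top","side"):
    c=capture(n); d[n]=c; cv2.imwrite(f"pics/{n}0.png",cv2.cvtColor(c["image"],cv2.COLOR_RGB2BGR)); print(n,c["vertical_fov"],c["cx"],c["cy"],np.round(c["world_from_camera"],3).tolist())
pickle.dump(d,open("c0.pkl","wb"))
E
```

```text
pics
{'time_s': 0.0, 'joint_positions': [-80.932, 30.277, 82.157, 0.002, 67.689, -10.226], 'qvel': [0.046, 0.084, -0.011, -0.042, 0.05, 0.101], 'tau': [-0.001, -44.004, -17.659, 0.063, 0.058, -0.0], 'position': [0.206, -0.589, 0.247], 'tcp_rot': [[0.944, 0.33, -0.0], [0.33, -0.944, 0.002], [0.0, -0.002, -1.0]], 'force': [0.9, 0.244, 0.497], 'moment': [-0.017, -0.008, 0.035], 'grasp_force': 0.0, 'opening': 1.002}
top 42.337593700562486 325.5523076468943 199.89945422575943 [[0.058, -0.977, 0.203, 0.247], [-0.998, -0.057, 0.013, -0.098], [-0.001, -0.204, -0.979, 1.574], [0.0, 0.0, 0.0, 1.0]]
side 52.43913836324536 311.039982704852 202.08828917492778 [[-0.976, -0.151, 0.157, 0.388], [-0.218, 0.663, -0.716, 0.724], [0.004, -0.733, -0.68, 0.845], [0.0, 0.0, 0.0, 1.0]]
```

View pics/top0.png

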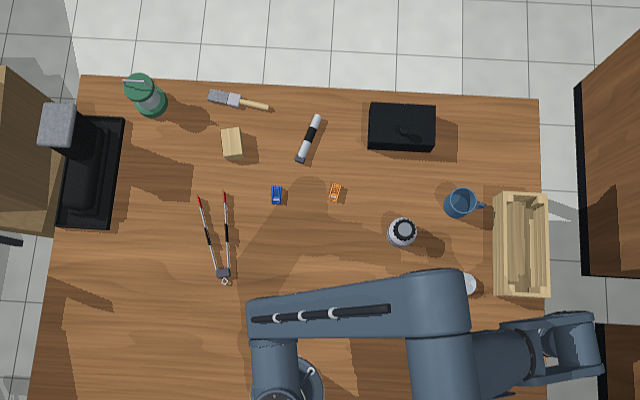

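View pics/side0.png

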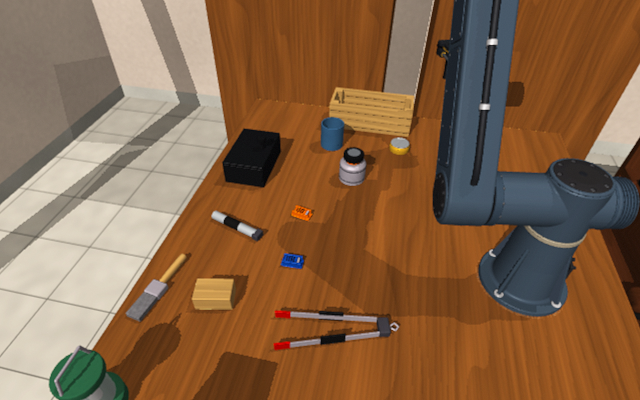

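The top view shows the blue buckle at (277,194), orange at (335,192), the cap at (403,229), red tips at (200,200) and (225,195), and the tongs' tail at (224,282). The side view shows the blue buckle at (292,261), the cap at (353,156), red tips at (282,314) and (282,346), and the tail at (393,326).

```bash
cat > h.py <<'E'
import cv2,numpy as np,pickle
def ray(c,uv):
    h=c["image"].shape[0]; f=h/2/np.tan(np.radians(c["vertical_fov"])/2)
    T=c["world_from_camera"]; uv=np.atleast_2d(uv).astype(float)
    d=np.c_[(uv[:,0]-c["cx"])/f,(uv[:,1]-c["cy"])/f,np.ones(len(uv))]@T[:3,:3].T
    return T[:3,3],d
def plane(c,uv,z):
    o,d=ray(c,uv); return o+d*((z-o[2])/d[:,2])[:,None]
def tri(c1,u1,c2,u2):
    A=np.zeros((3,3));b=np.zeros(3);R=[]
    for c,u in((c1,u1),(c2,u2)):
        o,d=ray(c,u);d=d[0]/np.linalg.norm(d[0]);P=np.eye(3)-np.outer(d,d);A+=P;b+=P@o;R.append((P,o))
    x=np.linalg.solve(A,b); return x,[round(float(np.linalg.norm(P@(x-o))),4) for P,o in R]
def blobs(c,lo,hi,box,amin=8):
    x0,y0,x1,y1=box; hsv=cv2.cvtColor(c["image"],cv2.COLOR_RGB2HSV)
    m=cv2.inRange(hsv,np.array(lo),np.array(hi)); k=np.zeros_like(m); k[y0:y1,x0:x1]=m[y0:y1,x0:x1]
    n,l,s,ce=cv2.connectedComponentsWithStats(k,connectivity=8)
    return sorted([(int(s[i,4]),ce[i],np.argwhere(l==i)[:,::-1]) for i in range(1,n) if s[i,4]>=amin],key=lambda t:-t[0])
E
python3 - <<'E'
from h import *
d=pickle.load(open("c0.pkl","rb"));t,s=d["top"],d["side"]
r=lambda a:np.round(a,3).tolist()
def show(n,lo,hi,bt,bs,z):
    for nm,c,b in(("top",t,bt),("side",s,bs)):
        for a,ce,px in blobs(c,lo,hi,b)[:3]:
            q=cv2.minAreaRect(plane(c,px,z)[:,:2].astype(np.float32)*1000)
            print(n,nm,a,r(ce),"z",z,r(plane(c,ce,z)[0]),"rect mm",r(q[0]),r(q[1]),round(q[2],1))
show("blue",(105,130,60),(130,255,255),(255,175,300,215),(270,245,315,280),.015)
show("orange",(5,190,180),(18,255,255),(320,175,350,210),(285,200,320,228),.015)
show("red",(0,190,90),(4,255,255),(180,180,240,220),(265,300,300,360),.02)
show("grip",(0,0,0),(180,255,45),(190,215,240,255),(310,300,350,350),.025)
show("capblack",(0,0,0),(180,255,60),(385,210,420,245),(335,140,370,172),.095)
show("disc",(0,0,70),(180,60,190),(393,218,415,240),(340,142,368,165),.1)
def up(c,b,k):
    x0,y0,x1,y1=b; return cv2.resize(c["image"][y0:y1,x0:x1],None,fx=k,fy=k,interpolation=cv2.INTER_NEAREST)
a=up(t,(185,180,305,295),4);bb=up(t,(380,205,430,255),5);e=up(s,(330,135,380,185),5)
im=np.zeros((510,740,3),np.uint8);im[:460,:480]=a;im[:250,485:735]=bb;im[255:505,485:735]=e
cv2.imwrite("pics/z0.png",im[:,:,::-1])
E
```

```text
blue top 140 [275.921, 194.443] z 0.015 [0.579, 0.077, 0.015] rect mm [578.916, 77.931] [54.235, 27.77] 4.4
blue side 245 [292.024, 260.661] z 0.015 [0.579, 0.079, 0.015] rect mm [577.479, 77.655] [54.933, 43.023] 0.8
orange side 168 [300.946, 213.125] z 0.015 [0.598, -0.098, 0.015] rect mm [596.671, -100.391] [46.299, 60.41] 77.1
red side 104 [281.471, 345.154] z 0.02 [0.541, 0.313, 0.02] rect mm [541.354, 313.203] [33.305, 15.249] 20.3
red side 95 [282.442, 313.716] z 0.02 [0.56, 0.238, 0.02] rect mm [561.049, 239.355] [33.002, 15.665] 12.7
grip top 36 [226.444, 232.5] z 0.025 [0.451, 0.216, 0.025] rect mm [450.921, 215.732] [52.714, 5.831] 9.4
grip top 25 [207.28, 236.76] z 0.025 [0.435, 0.272, 0.025] rect mm [437.275, 272.478] [50.7, 6.141] 21.6
grip side 193 [332.435, 338.575] z 0.025 [0.436, 0.277, 0.025] rect mm [435.137, 276.162] [55.909, 18.546] 20.3
grip side 76 [330.829, 312.816] z 0.025 [0.451, 0.215, 0.025] rect mm [452.248, 215.0] [52.967, 8.125] 8.9
capblack top 167 [403.419, 230.455] z 0.095 [0.477, -0.308, 0.095] rect mm [478.817, -308.979] [57.52, 61.134] 21.7
capblack side 182 [353.571, 156.549] z 0.095 [0.478, -0.298, 0.095] rect mm [477.878, -306.968] [62.05, 84.111] 9.2
disc top 171 [404.538, 228.982] z 0.1 [0.481, -0.311, 0.1] rect mm [480.855, -310.61] [40.981, 37.472] 1.7
disc top 53 [400.528, 220.642] z 0.1 [0.505, -0.298, 0.1] rect mm [501.5, -303.456] [28.367, 62.707] 16.8
disc top 20 [395.45, 237.7] z 0.1 [0.454, -0.285, 0.1] rect mm [456.185, -286.692] [11.56, 17.213] 3.3
disc side 78 [353.59, 152.038] z 0.1 [0.481, -0.314, 0.1] rect mm [480.531, -314.2] [36.184, 38.663] 40.3
disc side 40 [342.95, 161.55] z 0.1 [0.505, -0.259, 0.1] rect mm [505.356, -264.118] [21.035, 35.139] 12.9
disc side 24 [362.292, 162.792] z 0.1 [0.447, -0.266, 0.1] rect mm [446.531, -263.661] [30.463, 15.718] 53.7
```

View pics/z0.png

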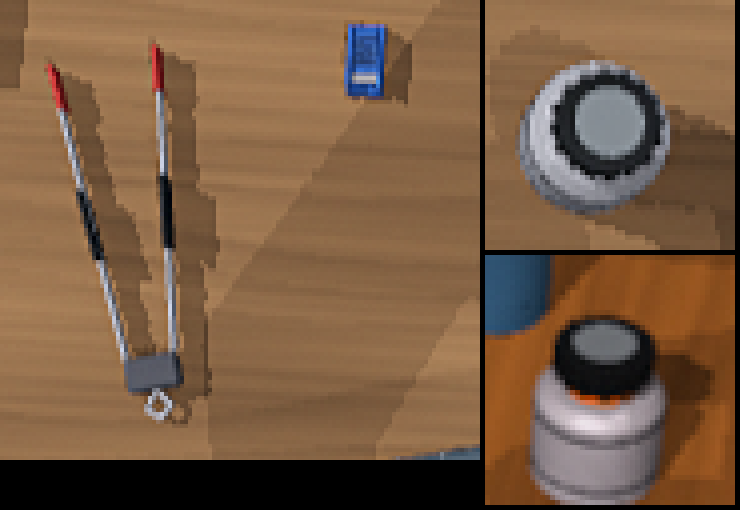

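The crops agree with the sizes given: grips 60 mm apart, tips 112 mm ahead of them, and the buckle reads 54 x 28 mm. 
- The cap is at (0.481,-0.311), and its orange collar is visible in the side crop, so it is not pressed yet.
- The tongs' grip is at (0.4435,0.2445), yaw about 15.5°.
- The blue buckle is at (0.579,0.078), yaw about 3°.

First move: towards the cap, closing the fingers on the way.

Request:
step_arm([
  [0.585,-0.287,0.07,0,0,0,1],
  [0.585,-0.287,0.07,0,0,0,1],
  [0.585,-0.287,0.07,0,0,0,1],
  [0.585,-0.287,0.07,0,0,0,1],
  [0.585,-0.287,0.07,0,0,0,1],
  [0.585,-0.287,0.07,0,0,0,1],
])

```text
time_s: 0.6
position: [0.3465, -0.4446, 0.2253]
tcp_rot: [[0.942, 0.336, -0.001], [0.335, -0.942, 0.006], [0.002, -0.006, -1.0]]
force: [-0.3, 0.5, -0.7]
opening: 0.629
grasp_force: 0.0
```

Request:
step_arm([
  [0.585,-0.287,0.2,0,0,0,1],
  [0.585,-0.287,0.2,0,0,0,1],
  [0.585,-0.287,0.2,0,0,0,1],
  [0.585,-0.287,0.2,0,0,0,1],
  [0.585,-0.287,0.2,0,0,0,1],
  [0.585,-0.287,0.2,0,0,0,1],
  [0.585,-0.287,0.2,0,0,0,1],
  [0.585,-0.287,0.2,0,0,0,1],
])

```text
time_s: 1.27
position: [0.4808, -0.3119, 0.1664]
tcp_rot: [[0.944, 0.331, -0.0], [0.331, -0.944, -0.0], [-0.001, 0.0, -1.0]]
force: [0.9, -0.1, -0.2]
opening: 0.044
grasp_force: 0.0
```

Request:
step_arm([
  [0,0,0.04,0,0,0,1],
  [0,0,0.08,0,0,0,1],
  [0,0,0.11,0,0,0,1],
  [0,0,0.125,0,0,0,1],
  [0,0,0.135,0,0,0,1],
  [0,0,0.145,0,0,0,1],
  [0,0,0.15,0,0,0,1],
  [0,0,0.15,0,0,0,1],
])

```text
time_s: 1.93
position: [0.4806, -0.3122, 0.1221]
tcp_rot: [[0.944, 0.33, 0.0], [0.33, -0.944, -0.001], [-0.0, 0.001, -1.0]]
force: [1.3, -0.7, 1.6]
opening: 0.004
grasp_force: 0.4
```

Request:
step_arm([
  [0,0,0.004,0,0,0,1],
  [0,0,0.008,0,0,0,1],
  [0,0,0.011,0,0,0,1],
  [0,0,0.011,0,0,0,1],
])

```text
time_s: 2.27
position: [0.4807, -0.3121, 0.1191]
tcp_rot: [[0.944, 0.331, -0.0], [0.331, -0.944, -0.001], [-0.001, 0.001, -1.0]]
force: [-2.2, -1.1, 5.2]
opening: 0.005
grasp_force: 2.3
```

Request:
step_arm([
  [0,0,0.002,0,0,0,1],
  [0,0,0.004,0,0,0,1],
  [0,0,0.006,0,0,0,1],
  [0,0,0.006,0,0,0,1],
])

```text
time_s: 2.6
position: [0.4807, -0.3121, 0.1183]
tcp_rot: [[0.944, 0.331, 0.0], [0.331, -0.944, -0.002], [-0.0, 0.002, -1.0]]
force: [-4.2, 0.9, 12.4]
opening: 0.001
grasp_force: 5.9
```

Request:
step_arm([
  [0,0,0.003,0,0,0,1],
  [0,0,0.006,0,0,0,1],
  [0,0,0.006,0,0,0,1],
])

```text
time_s: 2.85
position: [0.4808, -0.3122, 0.1182]
tcp_rot: [[0.944, 0.331, 0.0], [0.331, -0.944, -0.002], [-0.0, 0.002, -1.0]]
force: [-6.5, 2.5, 22.0]
opening: 0.005
grasp_force: 11.0
```

The cap stops dead at TCP z 0.1182 (cap top 93 mm) with 22 N on it, so it is home. Next I retreat and cross to the tongs, opening the fingers.

Request:
step_arm([
  [0,0,-0.03,0,0,0,1],
  [0,0,-0.15,0,0,0,1],
  [0,0,-0.3,0,0,0,1],
  [0,0,-0.3,0,0,0,1],
])

```text
time_s: 3.18
position: [0.4846, -0.3143, 0.2115]
tcp_rot: [[0.944, 0.33, 0.011], [0.33, -0.944, -0.009], [0.007, 0.012, -1.0]]
force: [1.5, 0.1, 0.5]
opening: 0.005
grasp_force: 0.0
```

Request:
step_arm([
  [0.25,-0.9,0,0,0,0.085,-1],
  [0.25,-0.9,0,0,0,0.085,-1],
  [0.25,-0.9,0,0,0,0.085,-1],
  [0.25,-0.9,0,0,0,0.085,-1],
  [0.25,-0.9,0,0,0,0.085,-1],
  [0.25,-0.9,0,0,0,0.085,-1],
  [0.25,-0.9,0,0,0,0.085,-1],
  [0.25,-0.9,0,0,0,0.085,-1],
])

```text
time_s: 3.85
position: [0.4605, -0.0264, 0.2046]
tcp_rot: [[0.962, 0.272, -0.002], [0.272, -0.962, 0.003], [-0.001, -0.003, -1.0]]
force: [-0.5, 0.1, -0.7]
opening: 0.526
grasp_force: 0.0
```

```bash
python3 - <<'E'
from rig import *
from h import *
c=capture("side");pickle.dump(c,open("c1.pkl","wb"))
s=read_state();R=np.array(s["tcp_rot"]);p=np.array(s["position"]);print(p,R.round(3).tolist(),s["time_s"],s["opening"])
print("to grips above, norm:",(R.T@(np.array([.4435,.2445,.10])-p)/.3).round(3))
for b in blobs(c,(5,190,150),(18,255,255),(340,140,368,180),1):print("orange under cap",b[0],b[1])
c0=pickle.load(open("c0.pkl","rb"))["side"]
for cc in(c0,c):print("disc",[(b[0],b[1].round(1).tolist()) for b in blobs(cc,(0,0,70),(180,60,190),(340,142,368,165))[:1]])
E
```

```text
[ 0.46189797 -0.02890395  0.20476672] [[0.962, 0.271, 0.0], [0.271, -0.962, 0.001], [0.0, -0.001, -1.0]] 3.9 0.57529604057204
to grips above, norm: [ 0.188 -0.894  0.35 ]
orange under cap 4 [366.5 153.5]
disc [(78, [353.6, 152.0])]
disc []
```

Request:
step_arm([
  [0.188,-0.894,0.2,0,0,0,-1],
  [0.188,-0.894,0.2,0,0,0,-1],
  [0.188,-0.894,0.2,0,0,0,-1],
  [0.188,-0.894,0.2,0,0,0,-1],
  [0.188,-0.894,0.2,0,0,0,-1],
  [0.188,-0.894,0.2,0,0,0,-1],
  [0.188,-0.894,0.3,0,0,0,-1],
  [0.188,-0.894,0.35,0,0,0,-1],
])

```text
time_s: 4.57
position: [0.4467, 0.2453, 0.0985]
tcp_rot: [[0.963, 0.27, 0.004], [0.27, -0.963, 0.002], [0.004, -0.001, -1.0]]
force: [0.4, -0.2, 0.6]
opening: 0.995
grasp_force: 0.0
```

Request:
step_arm([
  [0,0,0,0,0,0,-1],
  [0,0,0,0,0,0,-1],
  [0,0,0,0,0,0,-1],
])

```text
time_s: 4.82
position: [0.4466, 0.2409, 0.1003]
tcp_rot: [[0.964, 0.265, 0.001], [0.265, -0.964, 0.0], [0.002, 0.0, -1.0]]
force: [0.9, -0.0, 0.6]
opening: 0.998
grasp_force: 0.0
```

```bash
python3 - <<'E'
from rig import *
from h import *
s=read_state();R=np.array(s["tcp_rot"]);p=np.array(s["position"]);print(p,R.round(3).tolist(),s["time_s"],s["opening"])
print("down, norm:",(R.T@(np.array([.4435,.2445,.030])-p)/.3).round(3))
im=[]
for n,b in(("side",(260,260,420,380)),("side",(330,135,380,172))):
    c=capture(n);x0,y0,x1,y1=b;im.append(c["image"][y0:y1,x0:x1])
a=cv2.resize(im[0],None,fx=4,fy=4);q=cv2.resize(im[1],None,fx=3,fy=3);a[:q.shape[0],-q.shape[1]:]=q
cv2.imwrite("pics/s1.png",a[:,:,::-1])
E
```

```text
[0.44664185 0.24091432 0.10027073] [[0.964, 0.265, 0.001], [0.265, -0.964, 0.0], [0.002, 0.0, -1.0]] 4.8167 0.9983579823306884
down, norm: [-0.007 -0.014  0.234]
```

View pics/s1.png

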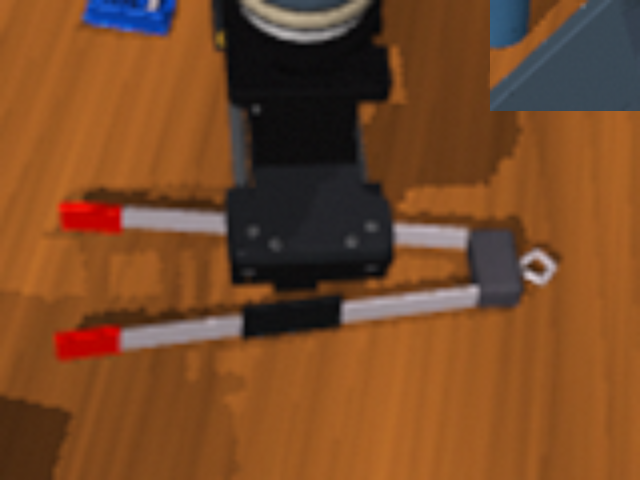

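The open gripper stands above the grips, which show at about (292,315) in the crop, with the tips at left clear of it. The arm hides the cap in the inset. I go down and close to 54 mm.

Request:
step_arm([
  [-0.007,-0.014,0.03,0,0,0,-1],
  [-0.007,-0.014,0.1,0,0,0,-1],
  [-0.007,-0.014,0.17,0,0,0,-1],
  [-0.007,-0.014,0.21,0,0,0,-1],
  [-0.007,-0.014,0.234,0,0,0,-1],
  [-0.007,-0.014,0.234,0,0,0,-1],
  [-0.007,-0.014,0.234,0,0,0,-1],
])

```text
time_s: 5.5
position: [0.4424, 0.2451, 0.0296]
tcp_rot: [[0.964, 0.266, 0.0], [0.266, -0.964, 0.0], [0.0, -0.0, -1.0]]
force: [-0.5, 0.2, 0.3]
opening: 1.003
grasp_force: 0.0
```

Request:
step_arm([
  [0,0,0,0,0,0,-0.24],
  [0,0,0,0,0,0,-0.24],
  [0,0,0,0,0,0,-0.24],
  [0,0,0,0,0,0,-0.24],
  [0,0,0,0,0,0,-0.24],
  [0,0,0,0,0,0,-0.24],
  [0,0,0,0,0,0,-0.24],
  [0,0,0,0,0,0,-0.24],
])

```text
time_s: 6.17
position: [0.4429, 0.2454, 0.0299]
tcp_rot: [[0.964, 0.267, 0.002], [0.267, -0.964, 0.0], [0.002, 0.0, -1.0]]
force: [-0.3, -0.5, 5.4]
opening: 0.631
grasp_force: 10.3
```

Request:
step_arm([
  [0,0,-0.03,0,0,0,-0.24],
  [0,0,-0.08,0,0,0,-0.24],
  [0,0,-0.15,0,0,0,-0.24],
  [0,0,-0.2,0,0,0,-0.24],
  [0,0,-0.2,0,0,0,-0.24],
  [0,0,-0.2,0,0,0,-0.24],
])

```text
time_s: 6.67
position: [0.4421, 0.2454, 0.09]
tcp_rot: [[0.964, 0.267, 0.001], [0.267, -0.964, 0.0], [0.001, -0.0, -1.0]]
force: [-0.8, -0.4, -1.7]
opening: 0.625
grasp_force: 8.8
```

```bash
cat > tips.py <<'E'
from rig import *
from h import *
import sys
s=read_state();R=np.array(s["tcp_rot"]);p=np.array(s["position"]);print(p,R.round(3).tolist(),s["time_s"],s["opening"],s["grasp_force"])
t,sd=capture("top"),capture("side")
def red(c):return [b for b in blobs(c,(0,170,70),(5,255,255),(120,130,420,390),8)[:3]]
bt,bs=red(t),red(sd)
for n,b in(("top",bt),("side",bs)):print(n,[(x[0],x[1].round(1).tolist()) for x in b])
for x in bt:
    for y in bs:
        q,e=tri(t,x[1],sd,y[1])
        if max(e)<.02: print("tip",q.round(4),e,"in tool mm",(R.T@(q-p)*1000).round(1))
a=np.vstack([sd["image"][180:380,180:440]]);a=cv2.resize(a,None,fx=3,fy=3)
cv2.imwrite(sys.argv[1],a[:,:,::-1])
E
python3 tips.py pics/s2.png
```

```text
[0.44213151 0.24542346 0.08997889] [[0.964, 0.267, 0.001], [0.267, -0.964, 0.0], [0.001, -0.0, -1.0]] 6.6667 0.6254619172848801 8.75144111573718
top [(19, [216.6, 193.4]), (8, [195.8, 193.2])]
side [(118, [280.7, 327.8]), (111, [281.6, 303.0])]
tip [0.5663 0.2628 0.0018] [0.008, 0.008] in tool mm [124.2  16.4  88.3]
tip [0.5582 0.246  0.0761] [0.0007, 0.0007] in tool mm [112.   30.4  13.9]
tip [0.5485 0.3063 0.081 ] [0.0063, 0.0063] in tool mm [118.7 -30.3   9.1]
tip [0.5419 0.2892 0.1454] [0.0003, 0.0003] in tool mm [107.9 -15.5 -55.3]
```

View pics/s2.png

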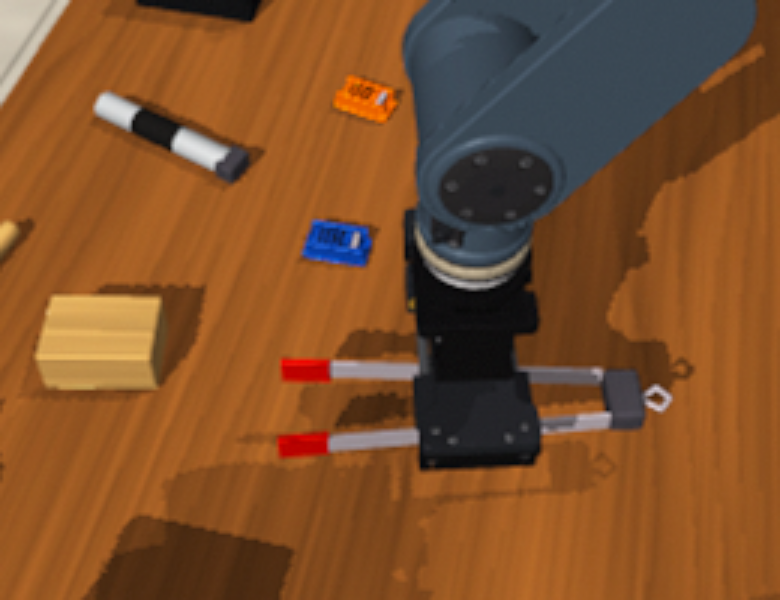

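The tongs hang level in the grip, with the red tips at about (305,370) and (303,444) in the crop. They sit at tool x = 112 mm, y = ±30 mm. I move above the blue buckle and turn the tongs onto its axis.

Request:
step_arm([
  [-0.007,0.05,0,0,0,0.02,-0.24],
  [-0.02,0.13,0,0,0,0.06,-0.24],
  [-0.03,0.22,0,0,0,0.1,-0.24],
  [-0.04,0.31,0,0,0,0.15,-0.24],
  [-0.05,0.4,0,0,0,0.19,-0.24],
  [-0.06,0.48,0,0,0,0.23,-0.24],
  [-0.07,0.54,0,0,0,0.255,-0.24],
  [-0.074,0.582,0,0,0,0.267,-0.24],
])

```text
time_s: 7.43
position: [0.4666, 0.0693, 0.0882]
tcp_rot: [[0.998, 0.058, -0.003], [0.058, -0.998, 0.0], [-0.003, -0.0, -1.0]]
force: [0.4, 1.3, -1.5]
opening: 0.62
grasp_force: 8.8
```

Request:
step_arm([
  [0,0,0,0,0,0,-0.24],
  [0,0,0,0,0,0,-0.24],
  [0,0,0,0,0,0,-0.24],
])

```text
time_s: 7.68
position: [0.4665, 0.0716, 0.0888]
tcp_rot: [[0.998, 0.061, -0.002], [0.061, -0.998, 0.0], [-0.002, -0.001, -1.0]]
force: [-0.1, -0.2, -1.1]
opening: 0.624
grasp_force: 8.8
```

```bash
python3 tips.py pics/s3.png; python3 - <<'E'
from rig import *
from h import *
s=read_state();R=np.array(s["tcp_rot"]);p=np.array(s["position"])
for n,b in(("side",(260,235,315,285)),("top",(255,175,300,215))):
    c=capture(n)
    for a,ce,px in blobs(c,(105,130,60),(130,255,255),b)[:1]:
        w=plane(c,ce,.015)[0];q=cv2.minAreaRect(plane(c,px,.015)[:,:2].astype(np.float32)*1000)
        print(n,a,w.round(4),"in tool mm",(R.T@(w-p)*1000).round(1),q)
E
```

```text
[0.46654309 0.07164907 0.0888137 ] [[0.998, 0.061, -0.002], [0.061, -0.998, 0.0], [-0.002, -0.001, -1.0]] 7.6833 0.623787357565031 8.752182508319493
top [(17, [283.9, 188.5]), (10, [263.1, 187.7])]
side [(92, [288.5, 254.5]), (89, [293.9, 236.8])]
tip [0.5982 0.054  0.0067] [0.0029, 0.0029] in tool mm [130.5  25.6  81.8]
tip [0.5832 0.0475 0.0734] [0.0028, 0.0028] in tool mm [115.   31.2  15.1]
tip [0.5812 0.1094 0.0761] [0.0031, 0.0031] in tool mm [116.8 -30.7  12.5]
tip [0.5681 0.1012 0.1348] [0.003, 0.003] in tool mm [103.1 -23.4 -46.2]
side 160 [0.5768 0.0865 0.015 ] in tool mm [110.9  -7.6  74. ] ((577.7240600585938, 84.10104370117188), (54.77683639526367, 30.23786735534668), 2.6558361053466797)
top 70 [0.5926 0.0777 0.015 ] in tool mm [126.1   2.2  73.9] ((591.6848754882812, 77.4170150756836), (28.848905563354492, 24.804828643798828), 4.357321739196777)
```

View pics/s3.png

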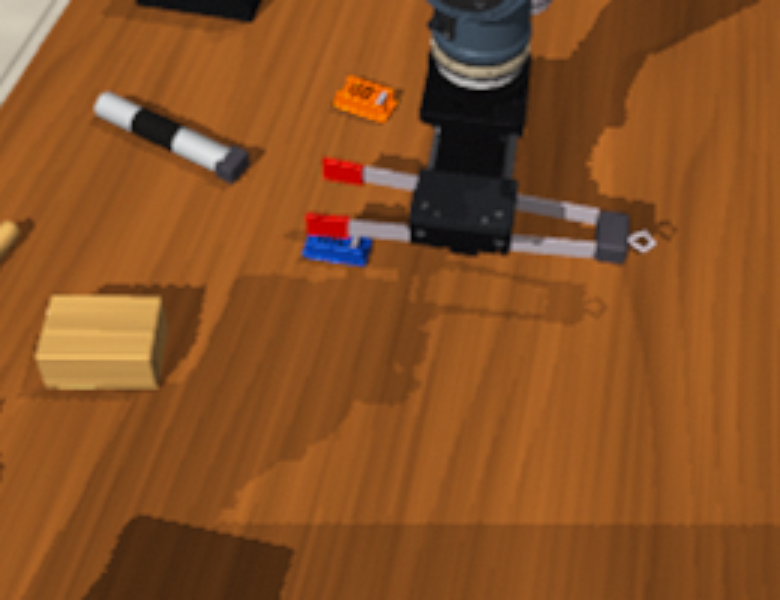

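The tongs stand over the blue buckle: the near tip shows at (327,225) in the crop, just above the buckle at (337,248). The first buckle fix puts it at tool (113, 0) mm, so it lies midway between the tips. I go straight down.

Request:
step_arm([
  [0,0,0.03,0,0,0,-0.24],
  [0,0,0.07,0,0,0,-0.24],
  [0,0,0.11,0,0,0,-0.24],
  [0,0,0.15,0,0,0,-0.24],
  [0,0,0.175,0,0,0,-0.24],
  [0,0,0.188,0,0,0,-0.24],
  [0,0,0.188,0,0,0,-0.24],
  [0,0,0.188,0,0,0,-0.24],
])

```text
time_s: 8.55
position: [0.4673, 0.0712, 0.0329]
tcp_rot: [[0.998, 0.061, -0.0], [0.061, -0.998, 0.0], [-0.0, -0.0, -1.0]]
force: [0.0, 0.2, -1.9]
opening: 0.623
grasp_force: 8.8
```

```bash
python3 tips.py pics/s4.png
```

```text
[0.46730788 0.07121713 0.03291971] [[0.998, 0.061, -0.0], [0.061, -0.998, 0.0], [-0.0, -0.0, -1.0]] 8.55 0.6226256970574023 8.752078527782032
top [(18, [285.1, 194.2])]
side [(85, [289.2, 268.6]), (83, [294.0, 250.3])]
tip [ 0.5957  0.0548 -0.0533] [0.0004, 0.0004] in tool mm [127.2  24.2  86.2]
tip [0.5808 0.0479 0.0199] [0.0004, 0.0004] in tool mm [111.9  30.1  13. ]
```

View pics/s4.png

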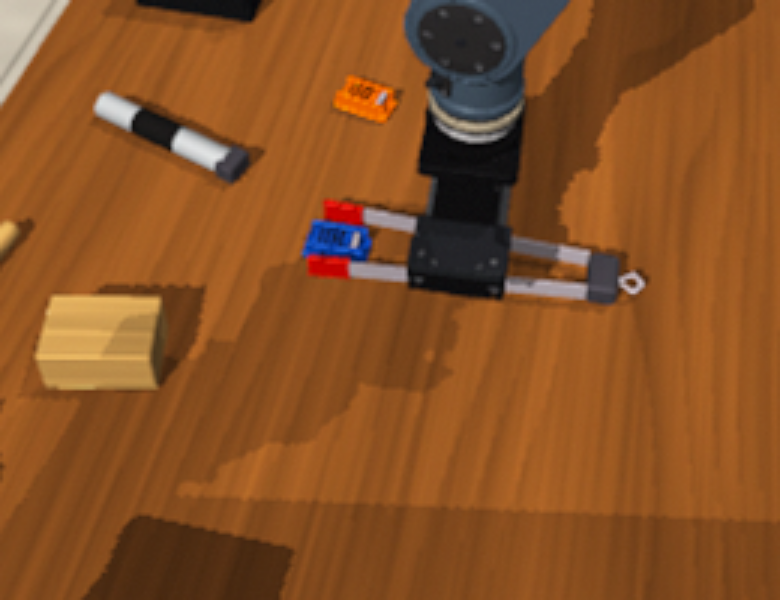

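The blue buckle at (337,240) lies between the red tips at (343,211) and (328,266), with the orange one clear at (367,98). Now I close the tongs.

Request:
step_arm([
  [0,0,0,0,0,0,-0.1],
  [0,0,0,0,0,0,0],
  [0,0,0,0,0,0,0.1],
  [0,0,0,0,0,0,0.3],
  [0,0,0,0,0,0,0.6],
  [0,0,0,0,0,0,1],
  [0,0,0,0,0,0,1],
  [0,0,0,0,0,0,1],
])

```text
time_s: 9.32
position: [0.4675, 0.0711, 0.0331]
tcp_rot: [[0.998, 0.06, 0.0], [0.06, -0.998, -0.0], [0.0, 0.0, -1.0]]
force: [-0.7, -0.7, -0.4]
opening: 0.455
grasp_force: 30.0
```

Request:
step_arm([
  [0,0,0,0,0,0,1],
  [0,0,0,0,0,0,1],
  [0,0,0,0,0,0,1],
  [0,0,0,0,0,0,1],
])

```text
time_s: 9.65
position: [0.4675, 0.0711, 0.0331]
tcp_rot: [[0.998, 0.06, 0.0], [0.06, -0.998, 0.0], [0.0, 0.0, -1.0]]
force: [-0.5, 0.4, -0.2]
opening: 0.453
grasp_force: 30.0
```

The opening is 39.5 mm, as expected when closed on the buckle. I lift smoothly.

Request:
step_arm([
  [0,0,-0.02,0,0,0,1],
  [0,0,-0.05,0,0,0,1],
  [0,0,-0.09,0,0,0,1],
  [0,0,-0.14,0,0,0,1],
  [0,0,-0.19,0,0,0,1],
  [0,0,-0.24,0,0,0,1],
  [0,0,-0.29,0,0,0,1],
  [0,0,-0.34,0,0,0,1],
])

```text
time_s: 10.32
position: [0.4668, 0.0712, 0.1364]
tcp_rot: [[0.998, 0.06, -0.0], [0.06, -0.998, 0.0], [-0.0, -0.0, -1.0]]
force: [1.8, -0.2, -1.6]
opening: 0.453
grasp_force: 30.0
```

Request:
step_arm([
  [0,0,-0.05,0,0,0,1],
  [0,0,-0.1,0,0,0,1],
  [0,0,-0.16,0,0,0,1],
  [0,0,-0.22,0,0,0,1],
  [0,0,-0.28,0,0,0,1],
  [0,0,-0.33,0,0,0,1],
  [0,0,-0.37,0,0,0,1],
  [0,0,-0.39,0,0,0,1],
])

```text
time_s: 10.98
position: [0.4673, 0.0712, 0.2542]
tcp_rot: [[0.998, 0.06, 0.003], [0.06, -0.998, -0.0], [0.003, 0.0, -1.0]]
force: [0.1, -0.2, -2.3]
opening: 0.455
grasp_force: 30.0
```

Request:
step_arm([
  [0,0,0,0,0,0,1],
  [0,0,0,0,0,0,1],
  [0,0,0,0,0,0,1],
  [0,0,0,0,0,0,1],
  [0,0,0,0,0,0,1],
  [0,0,0,0,0,0,1],
])

```text
time_s: 11.48
position: [0.467, 0.0711, 0.2514]
tcp_rot: [[0.998, 0.06, -0.002], [0.06, -0.998, 0.0], [-0.001, -0.0, -1.0]]
force: [-0.5, 0.9, -2.7]
opening: 0.452
grasp_force: 30.0
```

```bash
python3 tips.py pics/x.png; python3 - <<'E'
from rig import *
from h import *
t,s=capture("top"),capture("side")
bt=blobs(t,(105,130,60),(130,255,255),(230,150,330,215));bs=blobs(s,(105,130,60),(130,255,255),(250,120,330,285))
print([(b[0],b[1].round(1).tolist()) for b in bt[:2]],[(b[0],b[1].round(1).tolist()) for b in bs[:2]])
if bt and bs: print(tri(t,bt[0][1],s,bs[0][1]))
a=np.hstack([s["image"][100:350,220:450],t["image"][120:370,180:440]])
cv2.imwrite("pics/s5.png",cv2.resize(a,None,fx=1.6,fy=1.6)[:,:,::-1])
a0=pickle.load(open("c0.pkl","rb"))["top"]
for c in(a0,t):
  print("cap disc top",[(b[0],b[1].round(1).tolist()) for b in blobs(c,(0,0,70),(180,60,190),(393,218,415,240))[:1]])
E
```

```text
[0.46702561 0.07111427 0.25141678] [[0.998, 0.06, -0.002], [0.06, -0.998, 0.0], [-0.001, -0.0, -1.0]] 11.4833 0.4520744992147603 29.999278597533703
top [(13, [261.5, 172.8]), (8, [274.1, 172.8])]
side [(121, [287.6, 202.4]), (46, [290.5, 189.7])]
tip [0.5836 0.0944 0.2367] [0.0051, 0.0051] in tool mm [117.8 -16.2  14.6]
tip [0.5761 0.0896 0.2708] [0.0039, 0.0039] in tool mm [109.9 -11.8 -19.5]
tip [0.5929 0.0643 0.2076] [0.0052, 0.0052] in tool mm [125.3  14.4  43.6]
tip [0.5848 0.06   0.244 ] [0.0041, 0.0041] in tool mm [116.9  18.2   7.2]
[(90, [267.6, 172.6])] [(127, [288.9, 195.8])]
(array([0.58442225, 0.07765238, 0.24119627]), [0.0046, 0.0046])
cap disc top [(171, [404.5, 229.0])]
cap disc top [(166, [404.2, 229.3])]
```

View pics/s5.png

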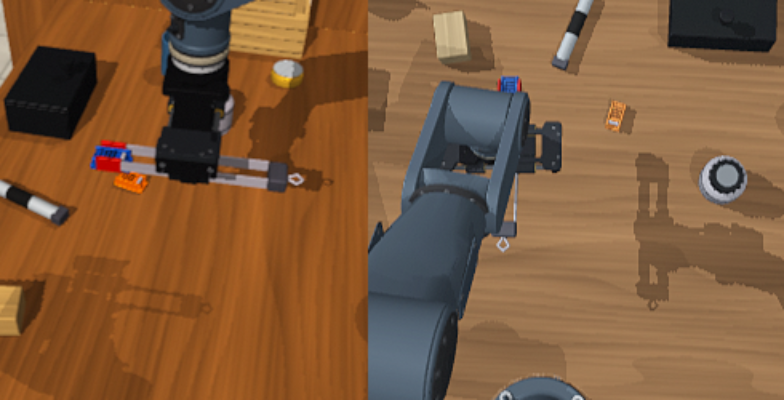

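The blue buckle sits in the closed red tips at z ≈ 0.24 m and is level, and the orange buckle is still in place. The cap reached 93 mm and stopped hard at 22 N.

```bash
python3 -c "
from rig import *
print(hand_in())"
```

```text
the job is handed in; nothing more can be done
None
```

I pressed the canister cap down to its stop at 93 mm, then lifted the blue buckle in the closed tongs to about 0.24 m above the bench. It was still held there, with the orange buckle left in place, when I handed the job in at about 12 s; no verdict came back.

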